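# Slide a battery under the tester's spring clip

## Task

Load the blue battery into the bench tester for a test: with one fingertip press the orange clip's thumb tab down and keep it down, and with the other finger push the battery along the deck beneath the lifted jaw until it is fully home against the end stop. Only then let go of the clip, so that its jaw closes on the battery. Push the battery, never pick it up or tip it, and leave everything else on the bench where it is.

Things in the scene. Friction and masses are not known exactly. Their poses are not given: they have to be found in the camera images.
- tester: Black battery tester screwed to the bench (it does not move), 150 mm long (x), 66 mm wide (y). Origin: centre of its underside, on the table. Its x axis points from the open end (x = -75 mm) to the clip end (x = +75). A level deck 20 mm above the table runs from x = -75 to +37; beyond that the body is only 14 mm high.
- mouth (a point): Mid-width of the deck's open end, x = -75 mm in the tester's frame, at deck height. Two aluminium side guides, 6 mm high, from x = -73 to +13, make a channel 44 mm wide centred on y = 0, open at this end, roomy enough for a finger behind the battery.
- stop (a point): Mid-width foot of the aluminium end stop's face, on the deck at x = +20 mm in the tester's frame; the stop is 7 mm high. Axes as the tester.
- hinge (a point): Centre of the clip's hinge pin, x = +27 mm, 34 mm above the table, along the tester's y. Steel lugs carry it at x = 19 to 35, y = +-23.5 to 27.5 mm, up to 40 mm above the table.
- clip (a joint): Angle of the orange sprung rocker clip (rad). 0: jaw shut. Pressing its thumb tab down raises the jaw: it clears the battery's top from 0.46, and 0.65 is the limit, pad 12.5 mm over the deck. Resting on the battery it reads about 0.44. Let go, it springs shut. Holding it fully down takes about 3 N at the tab's outer end, 9 N at the end near the hinge.
- jaw (a point): Underside of the brass pad along the jaw's tip, 30 mm wide in y. Shut, it is 2 mm over the deck at x = +13 mm in the tester's frame and the jaw's upright front face, at x = +11, blocks the battery.
- clip_tab (a point): Centre of the upper face of the clip's thumb tab (36 mm wide, 34 mm long, black ribs). In the tester's frame: shut, it slopes up away from the hinge, from x = +44 mm, 35 mm above the table, to x = +71, 55 mm above the table. At 0.65 rad it lies level from x = +41 to +75, 24 mm above the table, lower than the battery's top; a fingertip can slide along it.
- pack_mid (a point): Centre of the blue battery pack, half-way up: 36 mm long (x of the pack, along the tester), 40 mm wide, 9 mm thick, about 35 g, white label, brass contacts on the end towards the clip. It lies flat on the deck between the guides, its top 29 mm above the table, at first short of the jaw, on the open-end side. Home against the stop its centre is at x = +2 mm in the tester's frame.
- spare: Bystander: a grey battery pack of the same size lying on the bench beside the tester; origin at its underside.
- screwdriver: Bystander: red-handled screwdriver, 150 mm, lying beside the tester.
- phone: Bystander: black phone, 148 x 72 x 9 mm, lying flat; origin at the centre of its underside.
- water: Bystander: clear water bottle with green cap, 62 mm across, 200 mm high; origin at the centre of its underside.
- jar: Bystander: amber jar with white cap, 60 mm across, 70 mm high; origin at the centre of its underside.
- tape: Bystander: yellow roll of tape lying flat, 76 mm across, 18 mm high; origin at the centre of its underside.
- boxed_glass: Bystander: white flat box of screen glass, 105 x 185 x 22 mm, lying flat; origin at the centre of its underside.
There are look-alikes about, which are no part of the job. Leave any turquoise look-alike of the part that bears pack_mid alone.

How it is judged:
On the way, in this order (a step that is already met when the one before it is completed fails the run):
1. the clip is held down by a finger, its jaw lifted clear, with the battery still short of home (value of joint clip above 0.48 rad and contact force between the fingers and tester above 0.5 N and x of pack_mid in the frame of tester below -0.004 m), for 0.1 s.
2. the battery is home against the stop while the clip is still held down (value of joint clip above 0.48 rad and contact force between the fingers and tester above 0.5 N and x of pack_mid in the frame of tester between -0.001 and 0.005 m), for 0.1 s.
At the end, for the whole second after the job is handed in: The battery lies flat on the tester's deck within 3 mm of the end stop, and the released clip's jaw rests on it (clip angle 0.38 to 0.48 rad), all at rest (x of pack_mid in the frame of tester between -0.001 and 0.005 m and y of pack_mid in the frame of tester between -0.004 and 0.004 m and z of pack_mid in the frame of tester between 0.022 and 0.027 m and angle between pack_mid's own z axis and vertical below 0.1 rad and value of joint clip between 0.38 and 0.48 rad and linear speed of pack below 0.01 m/s); the robot touches nothing.
It fails at once if the battery is lifted more than 6 mm off the deck or tipped by more than about 15 degrees (z of pack_mid in the frame of tester above 0.0305 m or angle between pack_mid's own z axis and vertical above 0.26 rad).
It fails at once if another thing on the bench is moved by more than 15 mm (distance of any of spare, screwdriver, phone, water, jar, tape, boxed_glass from where it was at the start of the episode above 0.015 m).
It also fails if it takes over 43 s, if anything falls off the work surface, if the arm or the gripper's body presses on something with over 40 N, if the wrist force passes 120 N, or if a joint passes its speed limit or range.

## Robot

A 6-joint arm with a two-finger parallel gripper is mounted at the origin on the work surface. World frame = base frame: x ahead of the robot, y to its left, z up, the work surface at z = 0. Lengths are in m, angles in rad, forces in N, time in s.
With the tool pointing down it reaches from about 0.375 to 0.975 m from the base axis. Payload 3.8 kg.
Tool frame: the origin (TCP) lies midway between the tips of the shut fingers; the grasp point (between the pads) lies 19 mm behind it; z points along the fingers, y is the line along which they close (so a half turn about z gives the same grasp; the last joint's range is limited). The gripper opens to 85 mm and grips with 20 to 120 N. Pads are 22 mm wide; open, the fingers measure 114 mm over their backs; the gripper's body (76 mm by 85 mm) begins 54 mm behind the grasp point. The pads swing forward as they close: fully open they stand 13 mm farther back than shut.
Start: joints at [-1.35, 0.264, 1.604, -0, 1.274, -0.037], TCP at [0.172, -0.653, 0.231] pointing down, gripper open.
Joint ranges: [-2.63, 2.63], [-0.94, 2.18], [0.31, 2.57], [-1.31, 4.45], [0, 2.66], [-2.55, 2.55]. Speed limits (rad/s): [2.57, 2.57, 3.14, 3.14, 3.14, 3.14].

## Interface

Orientations are given as a rotation vector (axis times angle).
In Python, from workcell import bot gives the robot as it stands.
- The arm moves only by the tool step_arm, never from a script. Its argument "motion" is a list of rows, each a list of 5 numbers: the finger opening in cm, from 0 to 8.54, then the shift along the tool's x, y, z in cm, then the turn about the tool's z in degrees. In form: [[claw, dx, dy, dz, twist], ...]. A call has 1 to 20 rows; each row is the pose to reach, as a shift and turn from the pose commanded when the call began, along the tool's axes at that moment; what a row does not reach only later rows make up. A row lasts 1/10 s, in which the tool goes at most 50 mm and 8.59 degrees, less where a joint would pass 70% of its speed; a pose out of reach is approached as far as the arm can. A call with a gripper value outside its range is refused whole. The fingers move at their own pace and stop on an object; "force" is the grip in N (left out, the last holds). Time passes only in rows, so rows that repeat a pose let the fingers close. It gives the time, the measured TCP pose, the force, the opening and the grip force at its end, in the units of the state.
- bot.read_state(): the state, without advancing time (a new reading comes with each control period).
- bot.read_camera(name): name is "side" or "top"; returns (picture, depth): 420x560x3 uint8, red, green, blue; 420x560 float32, m along the optical axis (not along the pixel's ray), 0 where there is no reading.
- bot.calibration(name): a dict with "mtx" (3x3 intrinsics, pixels), "origin" and "orientation" of the camera in the world. Camera axes: x right, y up, looking along -z (the intrinsics and any distortion apply to the point x, -y, -z); pixel columns grow to the right and rows downward; lengths in m; the calibration is good to about 2 mm. A picture is of the moment at which its call begins. calibration takes no time and is no camera call.
- bot.finish_job(): hands the job in; it is judged then, once.
The state is a dict: "time": time; "q": joint angles; "joint_vel": joint speeds; "joint_torque": joint torques, N m; "tool_pos": TCP position; "tcp_rot": TCP orientation; "wrist_force": force on the tool from outside, world axes, zero at the start; "torque": the same for the moment, N m; "width": opening from 0.0 (shut) to 1.0 (fully open); "grip_force": force on a finger pad.
Only numpy, scipy, OpenCV 4.12 (cv2) and the standard library are available. Lean on these libraries where they do the work, as an engineer would, in place of code of your own. Each camera call takes 0.05 s, during which the arm holds its last target. There are 200 camera calls.

## Working session

There is one attempt and no reset: what is moved stays moved. The work goes in short steps, Python scripts to look and compute and a tool call to move; the robot and the scene stay as the last step left them, time stands still between calls to the robot, and variables do not carry over. Pictures are saved under pics/ and viewed, at most 10 in all, crops included, and the job is handed in when it is done.

Besides the shell and the picture viewer there is one more tool, called in YAML: its name, and indented under it one key for each argument. step_arm: Moves the arm, as the interface text tells. Its arguments: {"type":"object","properties":{"motion":{"type":"array","items":{"type":"array","items":{"type":"number"}}},"force":{"type":"number"}},"required":["motion"]}

```bash
mkdir -p pics; cat > h.py <<'E'
import numpy as np, cv2
from scipy.spatial.transform import Rotation as R
from workcell import bot
def cal(n):
    c=bot.calibration(n); o=np.array(c["orientation"],float)
    M=o if o.shape==(3,3) else R.from_rotvec(o).as_matrix()
    return np.array(c["mtx"]),np.array(c["origin"]),M
def cloud(n,d):
    K,o,M=cal(n); v,u=np.mgrid[0:d.shape[0],0:d.shape[1]]
    P=np.stack([(u-K[0,2])/K[0,0]*d,-(v-K[1,2])/K[1,1]*d,-d],-1)
    return P@M.T+o
E
python3 - <<'E'
from h import *
print(bot.read_state()); 
for n in("side","top"):
    print(bot.calibration(n)); p,d=bot.read_camera(n); cv2.imwrite(f"pics/{n}0.png",p[...,::-1]); np.savez(f"pics/{n}0.npz",p=p,d=d)
E
```

```text
{'time': 0.0, 'q': array([-1.34987215e+00,  2.64786839e-01,  1.60538001e+00, -3.92260752e-06,
        1.27368211e+00, -3.69231777e-02]), 'joint_vel': array([ 6.85655341e-04, -3.67048623e-04, -1.28185006e-03,  3.65717905e-04,
       -9.05562017e-05,  1.10096068e-03]), 'joint_torque': array([ 1.55749316e-03, -5.15105295e+01, -3.67315400e+01, -6.16745865e-05,
        1.28208796e-02, -3.13391659e-06]), 'tool_pos': array([ 0.17194683, -0.65197871,  0.22993607]), 'tcp_rot': array([-3.11329207e+00, -4.03617569e-01,  3.31236524e-04]), 'wrist_force': array([-0.13780807, -0.12733908, -0.46309562]), 'torque': array([-0.0401415 , -0.02284057,  0.00647655]), 'grip_force': 0.0, 'width': 1.0020001997726355}
{'mtx': array([[422.06089239,   0.        , 275.00866442],
       [  0.        , 422.06089239, 221.50288762],
       [  0.        ,   0.        ,   1.        ]]), 'origin': array([-0.05285362,  0.56036483,  0.61483411]), 'orientation': array([ 0.45803014, -1.11411202, -2.09636108])}
{'mtx': array([[476.68106527,   0.        , 278.96310119],
       [  0.        , 476.68106527, 201.634306  ],
       [  0.        ,   0.        ,   1.        ]]), 'origin': array([0.33145095, 0.0146197 , 1.13527439]), 'orientation': array([ 0.14356509, -0.12063431, -1.5933155 ])}
```

View pics/top0.png

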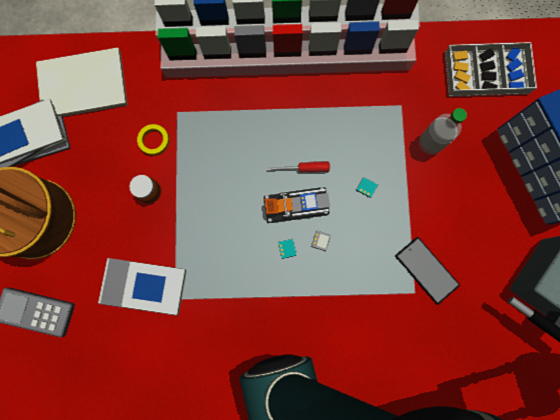

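View pics/side0.png

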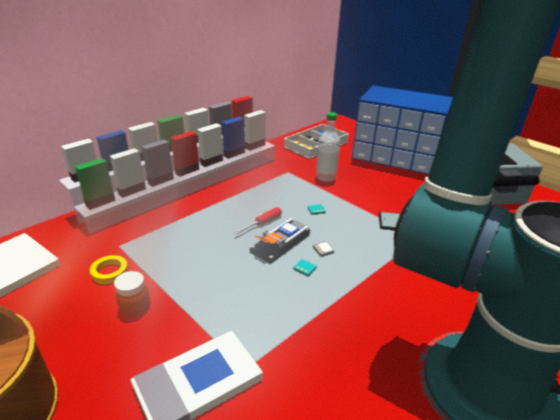

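```bash
python3 - <<'E'
from h import *
z=np.load("pics/top0.npz"); p,d=z["p"],z["d"]
c=p[175:265,250:390]; cv2.imwrite("pics/crop1.png",cv2.resize(c[...,::-1],None,fx=5.6,fy=5.6,interpolation=cv2.INTER_CUBIC))
P=cloud("top",d); np.set_printoptions(precision=4,suppress=True,linewidth=200)
print("table z",np.median(P[240:280,200:260,2]))
hsv=cv2.cvtColor(p,cv2.COLOR_RGB2HSV)
for nm,lo,hi in(("blue",(105,120,60),(125,255,255)),("orange",(5,150,100),(22,255,255)),("turq",(80,100,80),(98,255,255))):
    m=cv2.inRange(hsv,lo,hi); m[:160]=0;m[265:]=0;m[:,:230]=0;m[:,400:]=0
    n,l,s,ce=cv2.connectedComponentsWithStats(m)
    for i in range(1,n):
        if s[i,4]>8: print(nm,s[i],ce[i],P[l==i].mean(0))
# tester body: height points
m=(P[...,2]>0.008)&(P[...,2]<0.07); m[:183]=0;m[225:]=0;m[:,:258]=0;m[:,335:]=0
q=P[m]; r=cv2.minAreaRect(q[:,:2].astype(np.float32)*1000); print(r,cv2.boxPoints(r))
for v in range(194,218,3): print(v,(P[v,260:334:3,2]*1000).round().astype(int))
E
```

```text
table z 0.0002764270575624783
blue [300 193  16   5  36] [307.1667 194.3889] [ 0.5345 -0.0386  0.0277]
blue [301 199  17  12  64] [307.1719 206.5312] [ 0.5055 -0.0376  0.0278]
orange [264 199  21  15 265] [273.8981 205.6038] [0.5051 0.0398 0.0577]
orange [286 198   6  13  68] [288.5    204.1176] [0.5061 0.0063 0.066 ]
turq [356 177  22  20 223] [366.9686 186.2825] [ 0.5538 -0.1838  0.0084]
turq [278 239  18  20 241] [287.3029 248.1992] [0.4102 0.0119 0.0129]
((514.603271484375, -12.428215026855469), (67.59331512451172, 153.61734008789062), 6.424808025360107) [[472.424   60.1162]
 [489.6137 -92.5363]
 [556.7825 -84.9727]
 [539.5928  67.6799]]
194 [   1   -4    3   -4   11   12   16   38   38 1135   24   24   24   23   29   30   24   32   26   19   21   19   19    3    4]
197 [ 1 12 12  9 17 13 15 18 34 18 19 18 22 14 31 27 26 32 28 18 23 22 19  0 -3]
200 [-1  0 54 48 40 35 34 36 34 37 32 18 17 19 30 30 29 30 34 18 21 19 23  0 -2]
203 [ 1  0 52 49 38 36 35 32 37 33 34 18 22 18 28 32 29 27 29 20 21 18 21  0  1]
206 [ 1 -2 53 50 41 40 37 37 35 34 35 17 23 19 32 31 29 29 26 19 21 22 22 20  0]
209 [-1  1 57 52 43 39 38 34 33 31 37 15 17 18 28 27 29 27 22 22 15 24 26 -2  1]
212 [-3  0 55 47 45 42 13 20 18 27 18 17 17 18 24 24 24 20 27 27 17 18 19  0  2]
215 [-1  1 10 12 13 12 14 12 42 43 20 25 19 17 16 22 19 17 18 16  6 -1 -1  0  1]
```

View pics/crop1.png

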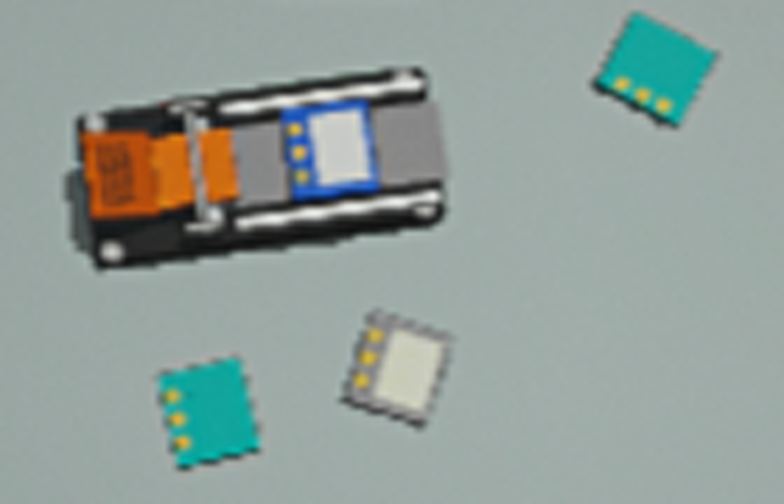

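```bash
cat >> h.py <<'E'
def ray(n,u,v,z):
    K,o,M=cal(n); D=M@np.array([(u-K[0,2])/K[0,0],-(v-K[1,2])/K[1,1],-1.]); return o+D*(z-o[2])/D[2]
E
python3 - <<'E'
from h import *
np.set_printoptions(precision=4,suppress=True,linewidth=200)
def c(x,y,z): return ray("top",250+(x+.5)/5.6-.5,175+(y+.5)/5.6-.5,z)
pts=dict(bTL=(284,110,.029),bTR=(370,100,.029),bBR=(378,190,.029),bBL=(293,198,.029),
 deckR1=(438,103,.02),deckR2=(446,182,.02),tailTL=(80,118,.014),tailBL=(98,267,.014),frTR=(425,68,.026),frBR=(445,222,.026),tabTL=(84,133,.055),tabBL=(93,217,.055),
 lug1=(203,104,.04),lug2=(208,228,.04))
th=np.deg2rad(96.42); ex=np.array([np.cos(th),np.sin(th)]); ey=np.array([-ex[1],ex[0]]); o=np.array([.5146,-.0124])
for k,a in pts.items():
    w=c(*a)[:2]; print(k,w,"tester",1000*np.array([(w-o)@ex,(w-o)@ey]))
# side camera blue battery & orange
z=np.load("pics/side0.npz"); p,d=z["p"],z["d"]
cv2.imwrite("pics/crop2.png",cv2.resize(p[200:280,220:350,::-1],None,fx=6,fy=6,interpolation=cv2.INTER_CUBIC))
s=bot.read_state(); T=R.from_rotvec(s["tcp_rot"]).as_matrix(); print(T)
E
```

```text
bTL [ 0.5351 -0.0224] tester [-12.2253 -19.2894]
bTR [ 0.5384 -0.0587] tester [-48.6865 -18.4624]
bBR [ 0.5    -0.0606] tester [-46.2649  19.9252]
bBL [ 0.4976 -0.0249] tester [-10.5497  18.32  ]
deckR1 [ 0.538  -0.0881] tester [-77.8122 -14.7533]
deckR2 [ 0.504 -0.09 ] tester [-75.9347  19.2501]
tailTL [0.5369 0.0643] tester [ 73.7058 -30.725 ]
tailBL [0.4726 0.0579] tester [74.5937 33.8636]
frTR [ 0.5521 -0.0827] tester [-74.0179 -29.3644]
frBR [ 0.4861 -0.0883] tester [-72.2416  36.8102]
tabTL [0.5231 0.0609] tester [ 71.9368 -16.6129]
tabBL [0.4881 0.058 ] tester [72.89   18.4796]
lug1 [0.5366 0.0117] tester [ 21.4504 -24.5644]
lug2 [0.4843 0.011 ] tester [26.673  27.4448]
[[ 0.967   0.2549 -0.0005]
 [ 0.2549 -0.967   0.002 ]
 [ 0.0001 -0.002  -1.    ]]
```

View pics/crop2.png

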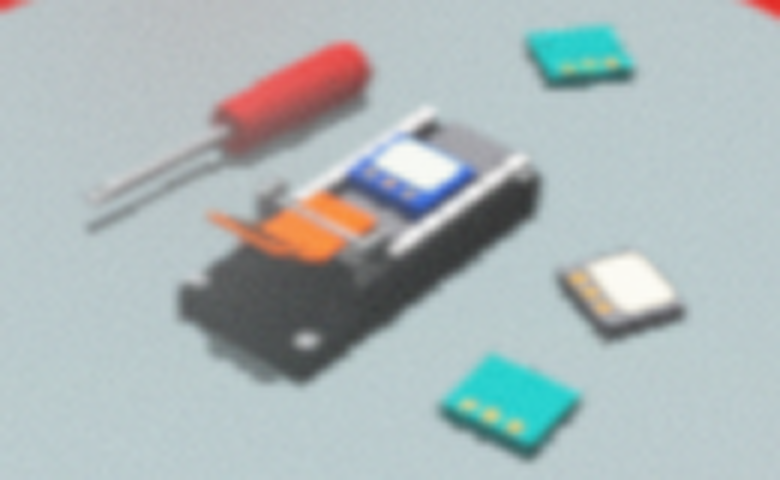

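The blue pack with the white label, at crop2 (412,172), which is top-view pixel (309,201), is the only one between the guides. The turquoise packs at top-view (287,248) and (367,186) and the grey spare at (320,240) lie off the tester. The clip is at top-view (275,205).

The pack centre measures about x = -29 mm in the tester frame. The finger span is too short to start from there, so I'll first nudge the pack up to just short of the jaw.

step_arm:
  motion:
    - [8.54,47.6,-42.4,0,9.4]
    - [8.54,47.6,-42.4,0,9.4]
    - [8.54,47.6,-42.4,0,9.4]
    - [8.54,47.6,-42.4,0,9.4]
    - [8.54,47.6,-42.4,0,9.4]
    - [8.54,47.6,-42.4,0,9.4]
    - [8.54,47.6,-42.4,0,9.4]
    - [8.54,47.6,-42.4,0,9.4]
    - [8.54,47.6,-42.4,0,9.4]
    - [8.54,47.6,-42.4,0,9.4]
    - [8.54,47.6,-42.4,0,9.4]
    - [8.54,47.6,-42.4,0,9.4]
    - [8.54,47.6,-42.4,0,9.4]
    - [8.54,47.6,-42.4,0,9.4]
    - [8.54,47.6,-42.4,12,9.4]
    - [8.54,47.6,-42.4,12,9.4]
    - [8.54,47.6,-42.4,12,9.4]
    - [8.54,47.6,-42.4,12,9.4]
    - [8.54,47.6,-42.4,12,9.4]

```text
time: 2.0
tool_pos: [0.524, -0.1219, 0.1114]
tcp_rot: [-3.138, -0.146, 0.001]
wrist_force: [0.1, 0.1, 0.8]
width: 0.998
grip_force: 0.0
```

step_arm:
  motion:
    - [8.54,0,0,4,0]
    - [8.54,0,0,7,0]
    - [8.54,0,0,8.5,0]
    - [8.54,0,0,9.3,0]
    - [8.54,0,0,9.8,0]
    - [8.54,0,0,9.8,0]

```text
time: 2.6
tool_pos: [0.5252, -0.1217, 0.0141]
tcp_rot: [3.138, 0.147, 0.002]
wrist_force: [0.7, -0.9, -0.1]
width: 0.998
grip_force: 0.0
```

```bash
python3 - <<'E'
from h import *
p,d=bot.read_camera("side"); q,_=bot.read_camera("top")
a=cv2.resize(p[190:285,220:350,::-1],(780,570),interpolation=cv2.INTER_CUBIC)
cv2.imwrite("pics/c3.png",a)
print(bot.read_state()["wrist_force"],bot.read_state()["tool_pos"])
E
```

```text
[-0.40342901 -0.1232661   0.52860901] [ 0.52549991 -0.12169108  0.0146056 ]
```

View pics/c3.png

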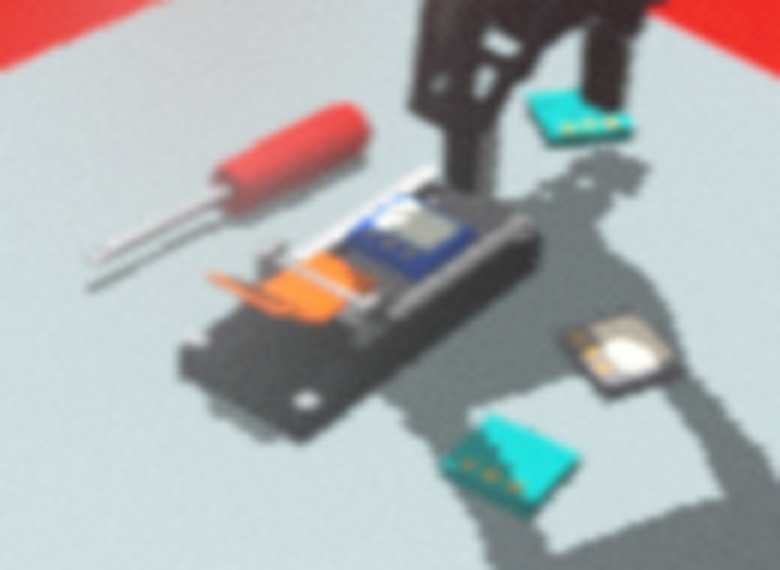

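The finger is in the channel behind the pack at (470,185). Its tip is thinner than its back, so I'll push and then measure the pack.

step_arm:
  motion:
    - [8.54,0,0,0.3,0]
    - [8.54,0,-0.3,0.3,0]
    - [8.54,0,-0.6,0.3,0]
    - [8.54,0,-0.9,0.3,0]
    - [8.54,0,-1.2,0.3,0]
    - [8.54,0,-1.5,0.3,0]
    - [8.54,0,-1.8,0.3,0]
    - [8.54,0,-2.1,0.3,0]
    - [8.54,0,-2.3,0.3,0]
    - [8.54,0,-2.3,0.3,0]

```text
time: 3.7
tool_pos: [0.522, -0.0981, 0.0102]
tcp_rot: [-3.138, -0.148, 0.0]
wrist_force: [0.0, 0.1, 0.5]
width: 0.994
grip_force: 0.0
```

```bash
cat >> h.py <<'E'
th=np.deg2rad(95.4); EX=np.array([np.cos(th),np.sin(th)]); EY=np.array([-EX[1],EX[0]]); O=np.array([.5136,-.0125])
def tf(w): w=np.asarray(w)[:2]-O; return 1000*np.array([w@EX,w@EY])
def pack(show=None):
    p,d=bot.read_camera("side"); h=cv2.cvtColor(p,cv2.COLOR_RGB2HSV)
    m=cv2.inRange(h,(105,120,60),(128,255,255)); m[:200]=0;m[285:]=0;m[:,:240]=0;m[:,350:]=0
    v,u=np.nonzero(m); q=np.array([tf(ray("side",a,b,.029)) for a,b in zip(u,v)])
    r=np.percentile(q[:,0],[2,50,98]) if len(q) else None
    if show: cv2.imwrite(show,cv2.resize(p[190:285,220:350,::-1],(780,570),interpolation=cv2.INTER_CUBIC))
    return len(q),r
E
python3 - <<'E'
from h import *
z=np.load("pics/side0.npz")["p"]; rd=bot.read_camera
bot_read=rd
class B: pass
import h
real=h.bot
f=B(); f.read_camera=lambda n:(z,None); f.calibration=real.calibration
h.bot=f; print("before",pack()); h.bot=real
print("now",pack("pics/c4.png")); s=real.read_state(); print(s["tool_pos"],tf(s["tool_pos"]),s["wrist_force"])
E
```

```text
before (34, array([-38.22723863, -12.33065252,  -5.39037162]))
now (26, array([-29.08409321,  -7.69919838,   4.66040266]))
[ 0.52206385 -0.0982679   0.01026424] [-86.18378087  -0.35481303] [-0.43113086 -0.40110415  0.58178595]
```

View pics/c4.png

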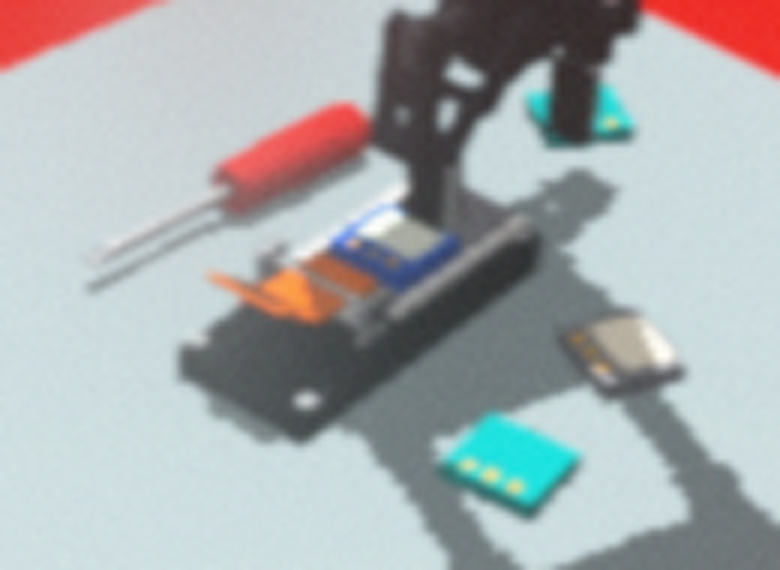

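step_arm:
  motion:
    - [8.54,0,-0.3,0,0]
    - [8.54,0,-0.6,0,0]
    - [8.54,0,-0.9,0,0]
    - [8.54,0,-1.0,0,0]
    - [8.54,0,-0.9,0,0]
    - [8.54,0,-0.5,0,0]
    - [8.54,0,-0.5,-5,0]
    - [8.54,0,-0.5,-9,0]
    - [8.54,0,-0.5,-12,0]

```text
time: 4.65
tool_pos: [0.5226, -0.0941, 0.1329]
tcp_rot: [3.137, 0.147, 0.004]
wrist_force: [0.6, 0.6, -0.6]
width: 0.998
grip_force: 0.0
```

```bash
python3 - <<'E'
from h import *
print(pack()); p,d=bot.read_camera("top")
cv2.imwrite("pics/c5.png",cv2.resize(p[175:265,250:390,::-1],None,fx=5.6,fy=5.6,interpolation=cv2.INTER_CUBIC))
s=bot.read_state();print(s["tool_pos"],tf(s["tool_pos"]),s["tcp_rot"],s["wrist_force"])
E
```

```text
(10, array([-18.659098  ,  -4.63906258,   6.41058461]))
[ 0.52584002 -0.0947813   0.13604532] [-83.06801535  -4.44234307] [3.13522638 0.14664315 0.01598304] [ 0.99170708 -0.48329936  1.17403101]
```

View pics/c5.png

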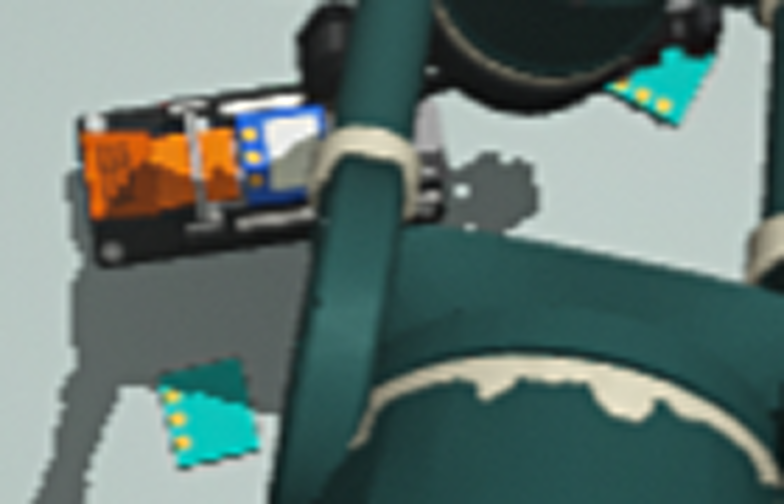

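The pack front is at crop (237,115)–(246,203), so its centre is at about -10 mm, short of the jaw. Next I'll move the gripper over the clip.

step_arm:
  motion:
    - [8.0,0,-4,0,0]
    - [8.0,0,-8,0,0]
    - [8.0,0,-8.8,0,0]
    - [8.0,0,-8.8,0,0]
    - [8.0,0,-8.8,4,0]
    - [8.0,0,-8.8,6,0]
    - [8.0,0,-8.8,6,0]
    - [8.0,0,-8.8,6,0]
    - [8.0,0,-8.8,6,0]

```text
time: 5.65
tool_pos: [0.5147, -0.0066, 0.0716]
tcp_rot: [3.138, 0.146, 0.004]
wrist_force: [0.1, -0.3, -0.2]
width: 0.931
grip_force: 0.0
```

```bash
python3 - <<'E'
from h import *
print(pack("pics/c6.png"))
s=bot.read_state();print(s["tool_pos"],tf(s["tool_pos"]),s["tcp_rot"],s["wrist_force"],s["width"])
E
```

```text
(16, array([-18.57315898,  -3.047982  ,   6.47688794]))
[ 0.51495012 -0.00645496  0.07182354] [ 5.89115152 -1.913017  ] [3.13776312 0.14627751 0.0045156 ] [-0.11483985  0.87966351  0.23203432] 0.936789091236371
```

View pics/c6.png

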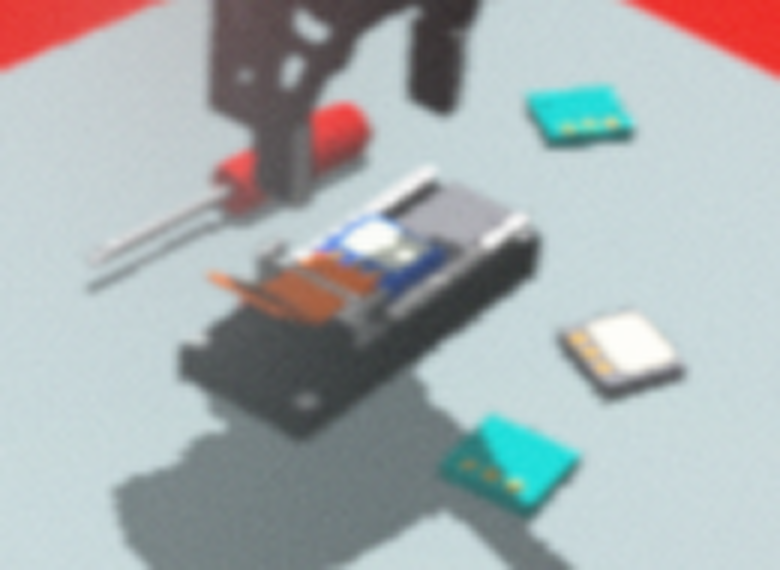

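step_arm:
  motion:
    - [8.0,-0.2,0,1.5,0]
    - [8.0,-0.2,0,2.5,0]
    - [8.0,-0.2,0,3.3,0]
    - [8.0,-0.2,0,4.0,0]
    - [8.0,-0.2,0,4.6,0]
    - [8.0,-0.2,0,5.1,0]
    - [8.0,-0.2,0,5.4,0]
    - [8.0,-0.2,0,5.6,0]
    - [8.0,-0.2,0,5.6,0]
    - [8.0,-0.2,0,5.6,0]

```text
time: 6.7
tool_pos: [0.5119, -0.0069, 0.0149]
tcp_rot: [3.137, 0.148, 0.001]
wrist_force: [-1.3, -4.0, 6.8]
width: 0.938
grip_force: 3.2
```

```bash
python3 - <<'E'
from h import *
print(pack("pics/c7.png"))
s=bot.read_state();print(s["tool_pos"],tf(s["tool_pos"]),s["tcp_rot"],s["wrist_force"],s["width"])
E
```

```text
(17, array([-18.51074872,  -3.84346551,   8.0247968 ]))
[ 0.51195915 -0.00687618  0.01499216] [5.75327955 1.1043228 ] [3.13675607e+00 1.48165609e-01 1.10875287e-03] [-1.98851789 -4.71595427  5.96936634] 0.9368435349776507
```

View pics/c7.png

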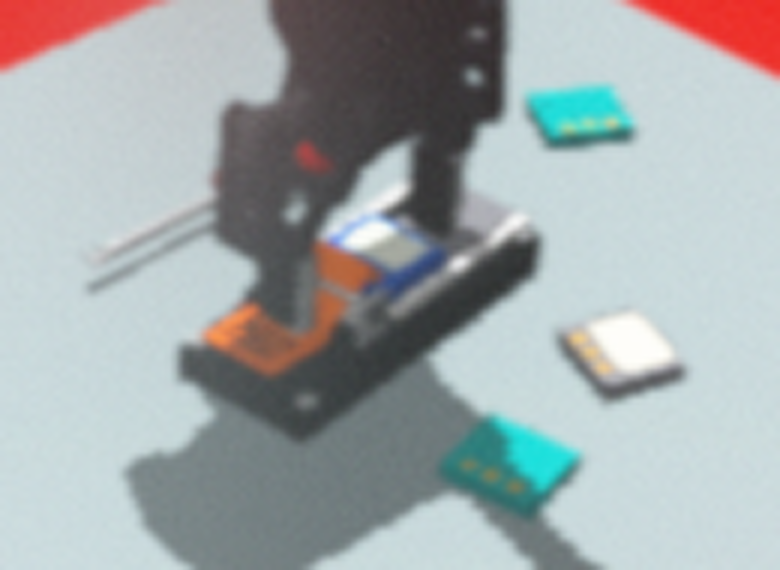

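The tab is down at (265,330), the jaw is lifted, and the rear finger is behind the pack at (435,215). Now I'll push while pressing slightly deeper.

step_arm:
  motion:
    - [8.0,0,-0.1,0.1,0]
    - [8.0,0,-0.3,0.15,0]
    - [8.0,0,-0.5,0.15,0]
    - [8.0,0,-0.7,0.15,0]
    - [8.0,0,-0.9,0.15,0]
    - [8.0,0,-1.1,0.15,0]
    - [8.0,0,-1.3,0.15,0]
    - [8.0,0,-1.5,0.15,0]
    - [8.0,0,-1.6,0.15,0]
    - [8.0,0,-1.6,0.15,0]

```text
time: 7.75
tool_pos: [0.5101, 0.0101, 0.0129]
tcp_rot: [-3.138, -0.147, -0.001]
wrist_force: [0.6, -2.6, 4.5]
width: 0.934
grip_force: 2.3
```

```bash
python3 - <<'E'
from h import *
print(pack("pics/c8.png"))
for i in range(3):
    s=bot.read_state();print(s["tool_pos"],tf(s["tool_pos"]),s["wrist_force"],s["width"],s["grip_force"]); bot.read_camera("side")
E
```

```text
(7, array([-9.53527813, -0.80619624,  6.7612257 ]))
[0.51017041 0.0101392  0.012889  ] [22.86148348  1.28383124] [ 0.86422047 -2.43084392  4.60950026] 0.937721715180675 2.351898010529112
[0.51013618 0.01012393 0.01288873] [22.84949913  1.31934695] [ 0.60299004 -2.59276699  5.39303823] 0.9344714353272434 2.3714226800075267
[0.51010905 0.01010605 0.01286518] [22.83425038  1.34804462] [ 0.67979988 -1.54424271  5.50472506] 0.9361197217090924 2.3853441629034933
```

View pics/c8.png

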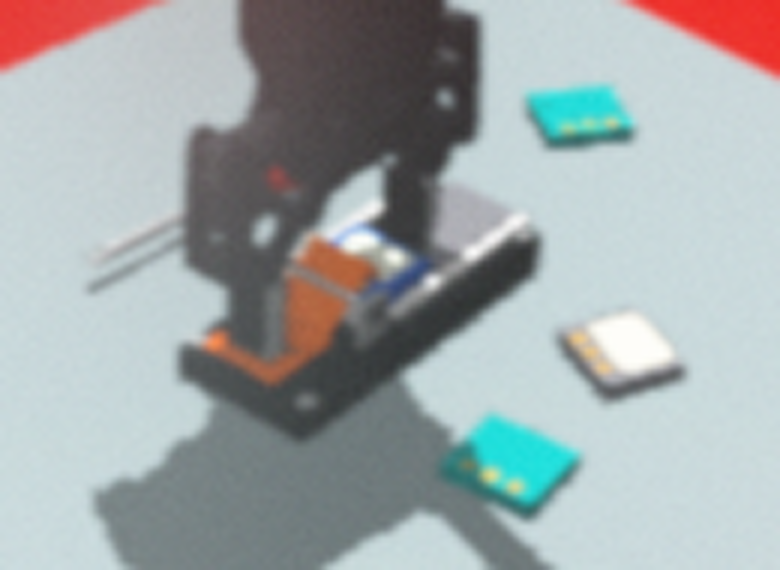

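The tab is held down at (265,350). By the geometry the pack is about 1–2 mm from home, so I'll creep forward until the force along the push direction rises.

step_arm:
  motion:
    - [8.0,0,-0.05,0,0]
    - [8.0,0,-0.1,0,0]
    - [8.0,0,-0.15,0,0]
    - [8.0,0,-0.15,0,0]

```text
time: 8.35
tool_pos: [0.5099, 0.0111, 0.0129]
tcp_rot: [3.138, 0.147, 0.0]
wrist_force: [1.1, -4.4, 5.6]
width: 0.938
grip_force: 2.7
```

step_arm:
  motion:
    - [8.0,0,-0.05,0,0]
    - [8.0,0,-0.1,0,0]
    - [8.0,0,-0.1,0,0]

```text
time: 8.65
tool_pos: [0.5097, 0.012, 0.0129]
tcp_rot: [3.138, 0.148, -0.0]
wrist_force: [1.4, -3.3, 5.0]
width: 0.935
grip_force: 2.8
```

step_arm:
  motion:
    - [8.0,0,-0.05,0,0]
    - [8.0,0,-0.1,0,0]
    - [8.0,0,-0.1,0,0]
    - [8.0,0,-0.1,0,0]

```text
time: 9.05
tool_pos: [0.5096, 0.0129, 0.0129]
tcp_rot: [3.137, 0.148, -0.0]
wrist_force: [0.7, -4.5, 5.5]
width: 0.931
grip_force: 3.1
```

step_arm:
  motion:
    - [8.0,0,-0.05,0,0]
    - [8.0,0,-0.1,0,0]
    - [8.0,0,-0.1,0,0]
    - [8.0,0,-0.1,0,0]

```text
time: 9.45
tool_pos: [0.5097, 0.0132, 0.013]
tcp_rot: [3.136, 0.149, 0.0]
wrist_force: [1.2, -7.7, 5.4]
width: 0.938
grip_force: 4.9
```

The push stalled and the force jumped to -7.7 N, so the pack is against the stop. I'll hold briefly, back the finger off 3 mm with the tab still down, then rise.

step_arm:
  motion:
    - [8.0,0,0,0,0]
    - [8.0,0,0,0,0]
    - [8.0,0,0.2,0,0]
    - [8.0,0,0.4,0,0]
    - [8.0,0,0.4,0,0]

```text
time: 9.95
tool_pos: [0.5094, 0.0114, 0.0127]
tcp_rot: [-3.136, -0.145, 0.001]
wrist_force: [0.2, 2.6, 5.9]
width: 0.94
grip_force: 3.0
```

```bash
python3 - <<'E'
from h import *
print(pack()); p,d=bot.read_camera("side"); np.savez("pics/s9.npz",p=p,d=d)
s=bot.read_state();print(s["tool_pos"],tf(s["tool_pos"]),s["wrist_force"],s["grip_force"])
E
```

```text
(7, array([-8.12999478, -0.80619624,  5.18154459]))
[0.50942958 0.01137353 0.01274425] [24.16005106  1.90521713] [0.0944877  2.22261409 6.09510156] 2.9845226946054026
```

step_arm:
  motion:
    - [8.0,0,0,-0.5,0]
    - [8.0,0,0,-1.0,0]
    - [8.0,0,0,-1.6,0]
    - [8.0,0,0,-2.4,0]
    - [8.0,0,0,-3.4,0]
    - [8.0,0,0,-5,0]
    - [8.0,0,0,-9,0]
    - [8.0,0,0,-14,0]
    - [8.0,0,0,-18,0]
    - [8.0,0,10,-20,0]
    - [8.0,0,15,-20,0]
    - [8.0,0,20,-20,0]
    - [8.0,0,25,-20,0]
    - [8.0,0,30,-20,0]
    - [8.0,0,30,-20,0]
    - [8.0,0,30,-20,0]
    - [8.0,0,30,-20,0]

```text
time: 11.75
tool_pos: [0.5375, -0.2894, 0.2129]
tcp_rot: [-3.138, -0.143, 0.001]
wrist_force: [0.3, -0.3, -0.4]
width: 0.938
grip_force: 0.0
```

```bash
python3 - <<'E'
from h import *
np.set_printoptions(precision=4,suppress=True,linewidth=200)
s=bot.read_state();print(s["tool_pos"],s["wrist_force"],s["time"])
print(pack())
p,d=bot.read_camera("top"); q,_=bot.read_camera("side"); cv2.imwrite("pics/top9.png",p[...,::-1]); cv2.imwrite("pics/side9.png",q[...,::-1])
hsv=cv2.cvtColor(p,cv2.COLOR_RGB2HSV); ho=cv2.cvtColor(np.load("pics/top0.npz")["p"],cv2.COLOR_RGB2HSV)
for n,H in(("start",ho),("now",hsv)):
  for nm,lo,hi,z in(("blue",(105,100,60),(125,255,255),.029),("orange",(5,150,60),(22,255,255),.055),("white",(0,0,185),(180,60,255),.029)):
    m=cv2.inRange(H,lo,hi); m[:188]=0;m[222:]=0;m[:,:258]=0;m[:,335:]=0
    v,u=np.nonzero(m); t=np.array([tf(ray("top",a,b,z)) for a,b in zip(u,v)])
    if nm=="white": t=t[abs(t[:,1])<14]
    print(n,nm,len(t),np.percentile(t,[2,50,98],axis=0).round(1).tolist() if len(t) else None)
E
```

```text
[ 0.5375 -0.2894  0.2129] [ 0.3443 -0.307  -0.4121] 11.75
(9, array([-9.8389, -0.8062,  6.698 ]))
start blue 118 [[-46.6, -20.9], [-23.0, 2.0], [-11.0, 18.8]]
start orange 348 [[14.6, -14.5], [48.3, 3.3], [72.5, 19.5]]
start white 105 [[-43.3, -13.2], [-33.1, -0.5], [-22.2, 11.9]]
now blue 77 [[-15.5, -20.0], [-1.8, 10.5], [19.6, 19.9]]
now orange 380 [[12.8, -12.0], [48.8, 4.6], [75.0, 22.5]]
now white 174 [[-89.9, -13.4], [-5.7, -0.5], [85.9, 12.8]]
```

```bash
python3 -c "
from workcell import bot
print(bot.finish_job())"
```

```text
the job is handed in; nothing more can be done
None
```

The blue battery is home against the stop (rear edge at about x = -15.5 mm, -16 expected), the clip was released onto it, and the arm is clear; I handed the job in at about 12 s. The clip's final angle was not measured, and the hand-in returned no verdict.

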